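# Settle the glaze jars in their sloping rack and shut the keeper bar

### The arm

A 6-joint arm with a two-finger parallel gripper is mounted at the origin on a cart in front of the work surface, level with it; the furniture and walls round the work are solid. World frame = base frame: x ahead of the robot, y to its left, z up, the work surface at z = 0. Lengths are in mm, angles in rad, forces in N, time in s.
With the tool pointing down it reaches from about 350 to 725 mm from the base axis. Payload 6 kg.
Tool frame: the origin (TCP) lies at the very end of the fingers, on their centre line; the grasp point (between the pads) lies 19 mm behind it; z points along the fingers, y is the line along which they close (so a half turn about z gives the same grasp; the last joint's range is limited). The gripper opens to 85 mm and grips with 20 to 120 N. Pads are 22 mm wide; open, the fingers measure 114 mm over their backs; the gripper's body (76 mm by 85 mm) begins 54 mm behind the grasp point. The pads swing forward as they close: fully open they stand 13 mm farther back than shut.
Start: joints at [1.652, 0.04, 0.085, 0, -1.615, -0.334], TCP at [150.044, 580.913, 231.261] pointing down, gripper open.
Joint ranges: [-2.56, 2.56], [-1.29, 2.01], [-1.08, 1.49], [-3.29, 1.98], [-2.81, -0.18], [-2.99, 2.99]. Speed limits (rad/s): [2.57, 2.57, 3.01, 3.14, 3.14, 3.14].

### API

Orientations are given as a unit quaternion [x, y, z, w].
In Python, from workcell import robot gives the robot as it stands.
- The arm moves only by the tool send_rows, never from a script. Its argument "increments" is a list of rows, each a list of 2 entries, a list of its own where there are three numbers: the shift along the world's x, y, z in mm, then the turn, a rotation vector about the world's x, y, z in rad. In form: [[[tx, ty, tz], [rx, ry, rz]], ...]. A call has 1 to 5 rows; each row shifts and turns the commanded pose from where the row before left it; what a row does not reach is not made up. A row lasts 1/12 s, in which the tool goes at most 41.7 mm and 7.16 degrees, less where a joint would pass 70% of its speed; a pose out of reach is approached as far as the arm can. A call with a gripper value outside its range is refused whole. "gripper" is the opening in per cent of the stroke, from 0 (shut) to 100 (fully open), set as the call begins (left out, the last holds). The fingers move at their own pace and stop on an object; "force" is the grip in N (left out, the last holds). Time passes only in rows, so rows that do not move let the fingers close. It gives the time, the measured TCP pose, the force, the opening and the grip force at its end, in the units of the state.
- robot.read_state(): the state, without advancing time (a new reading comes with each control period).
- robot.grab_frame(name): name is "scene" or "top" or "wrist"; returns a dict with "pixels" (400x640x3 uint8, red, green, blue), "fx", "fy", "cx", "cy" (pixels), "cam_to_world" (4x4, takes a point from camera to world coordinates); the wrist camera has in their place "hand_eye" (4x4, takes a point from camera to tool coordinates, whose origin is the TCP and whose axes are the flange's). Camera axes: x right, y up, looking along -z (the intrinsics and any distortion apply to the point x, -y, -z); pixel columns grow to the right and rows downward; lengths in mm; the calibration is good to about 2 mm. A picture is of the moment at which its call begins: read the wrist's pose just before it. There is no depth.
- robot.sign_off(): hands the job in; it is judged then, once.
The state is a dict: "time": time; "joint_positions": joint angles; "joint_vel": joint speeds; "effort": joint torques, N m; "tcp_pos": TCP position; "tcp_rot": TCP orientation; "contact_force": force on the tool from outside, world axes, zero at the start; "torque": the same for the moment, N m; "gripper_width": opening from 0.0 (shut) to 1.0 (fully open); "grip_force": force on a finger pad.
Only numpy, scipy, OpenCV 4.12 (cv2) and the standard library are available. Lean on these libraries where they do the work, as an engineer would, in place of code of your own. Each camera call takes 0.05 s, during which the arm holds its last target. There are 200 camera calls.

### The job

Get the sloping jar rack ready to be carried: push the three glaze jars in it down their lanes, without lifting or tipping them, until each one rests against the back stop, standing flat on the floor of its lane. Then swing the keeper bar fully shut across the lanes so that no jar can slip out, and leave the other things on the bench where they are.

Things in the scene. Friction and masses are not known exactly. Their poses are not given: they have to be found in the camera images.
- rack: green sheet-metal jar rack, stands firm on the bench, 226 mm wide, open at its near, higher end. Its floor slopes down 12 degrees away from the robot and its axes tilt with it: x down the slope, y across the lanes to the left, z square to the floor. Origin on the floor surface, half-way across, at x = 0 where the inner face of the shut keeper bar lies. 49 mm high side cheeks stand from x = 0 to the stop.
- rack_stop (a point): foot of the back stop, mid-width, at x = +0.076 in the rack's frame: the upright face, 48 mm high, that the jars shall rest against. Axes as the rack's.
- rack_sill (a point): near edge of the floor, mid-width, at x = -0.088 in the rack's frame, without a lip; the floor from here to x = 0 is an open sill. Three lanes with white slippery liners run down from here to the stop, centred on y = +0.072, 0 and -0.072 of the rack, divided by wire rails 13 mm high with 67 mm between them. Axes as the rack's.
- keeper_bar (a joint): angle of the keeper bar about its hinge: 0 = shut across all lanes against the catch on the right cheek (end of travel); grows as its free end swings towards the robot and on to the left, up to 2.3. The axis is square to the rack's floor. Light friction (0.06 N m) keeps it where it is left; no spring, no latch.
- keeper_hinge (a point): hinge of the keeper bar at x = -0.004, y = +0.1145, z = +0.034 in the rack's frame (front of the left cheek). Its axes turn with the bar: -y points along the bar to its free end, z is the hinge axis, +x is the side that faces the jars when shut. Flat aluminium bar, 5 mm thick, 16 mm high (26 to 42 mm above the plane of the floor), 238 mm long.
- keeper_end (a point): middle of the red plastic sleeve on the free end of the keeper bar, 236 mm from the hinge; the sleeve is 10 mm thick, 30 mm long, 21 mm high.
- jar_blue_mid (a point): closed glaze jar, blue body, cream band, black screw cap; 60 mm diameter, 75 mm tall, 0.22 kg. Point at its centre, half-way up; z along the jar's axis. It stands at the high end of a lane and does not slide by itself; pushed on its body it slides without tipping. Home, against the stop, this point is at x = 0.046 in the rack's frame.
- jar_amber_mid (a point): closed glaze jar, amber-brown body, cream band, white screw cap; 56 mm diameter, 68 mm tall, 0.19 kg. Point at its centre, half-way up; z along the jar's axis. It stands at the high end of a lane and does not slide by itself; pushed on its body it slides without tipping. Home, against the stop, this point is at x = 0.048 in the rack's frame.
- jar_brown_mid (a point): closed glaze jar, dark brown body, cream band, red screw cap; 52 mm diameter, 70 mm tall, 0.18 kg. Point at its centre, half-way up; z along the jar's axis. It stands at the high end of a lane and does not slide by itself; pushed on its body it slides without tipping. Home, against the stop, this point is at x = 0.050 in the rack's frame.
- jar_green: bystander: green glaze jar with black cap, 65 mm diameter, 62 mm tall, on the bench behind the rack; origin under its centre
- tape_mask: bystander: roll of cream masking tape lying flat, 92 mm diameter, 24 mm high; origin under its centre
- tile_amber: bystander: glaze test tile, half amber, 72 x 48 x 8 mm, flat on the bench left of the rack; origin under its centre
- tile_blue: bystander: glaze test tile, half blue, 72 x 48 x 8 mm, flat on the bench left of the rack; origin under its centre
Things that resemble listed ones, but are neither listed nor needed, are in the scene too. What is meant by the part that bears jar_brown_mid is not purple, and is the smaller of those in its own colour.

How it is judged:
By the outcome, as a careful person would: the job done as asked, in the order asked, and still so for the second after the job is handed in, with the robot touching nothing.
It also fails if it takes over 54 s, if anything falls off the work surface, if the arm or the gripper's body presses on something with over 40 N, if the wrist force passes 120 N, or if a joint passes its speed limit or range.

## Working session

There is one attempt and no reset: what is moved stays moved. The work goes in short steps, Python scripts to look and compute and a tool call to move; the robot and the scene stay as the last step left them, time stands still between calls to the robot, and variables do not carry over. Pictures are saved under pics/ and viewed, at most 10 in all, crops included, and the job is handed in when it is done.

Besides the shell and the picture viewer there is one more tool, called after "Call:" as name([rows], argument=value, ...), one row to a line, values as JSON. send_rows: Moves the arm, as the interface text tells. Its arguments: {"type":"object","properties":{"increments":{"type":"array"},"gripper":{"type":"number"},"force":{"type":"number"}},"required":["increments"]}

```bash
ls; mkdir -p pics; python3 - <<'E'
from workcell import robot
import cv2,pickle
print(robot.read_state())
F={}
for n in("scene","top"):
    f=robot.grab_frame(n);F[n]=f
    cv2.imwrite(f"pics/{n}0.png",f["pixels"][:,:,::-1])
    print(n,{k:v for k,v in f.items() if k!="pixels"})
pickle.dump(F,open("f0.pkl","wb"))
E
```

```text
pics
{'time': 0.0, 'joint_positions': array([ 1.65169841e+00,  4.08070547e-02,  8.38232662e-02, -4.54876827e-04,
       -1.61548148e+00, -3.33694834e-01]), 'joint_vel': array([-0.00066748,  0.00110631,  0.0003118 ,  0.00060677, -0.00083671,
        0.00063364]), 'effort': array([-3.32472964e-04, -3.68219090e+01,  3.47398639e+01,  6.93247318e+00,
       -5.62610454e-03, -2.04089741e-05]), 'tcp_pos': array([149.90870196, 580.6430517 , 230.29012926]), 'tcp_rot': array([ 9.92023493e-01, -1.26050156e-01, -5.06068812e-05,  8.63370898e-04]), 'contact_force': array([-0.12460323, -0.53567542, -0.47986929]), 'torque': array([-0.00449212, -0.01278575, -0.02023783]), 'grip_force': 0.0, 'gripper_width': 0.999257968181523}
scene {'fx': 390.2552701643863, 'fy': 390.2552701643863, 'cx': 314.7002864754706, 'cy': 202.19600384754204, 'cam_to_world': array([[ 7.10444444e-01,  5.00180023e-01, -4.95064276e-01,
         5.32349523e+01],
       [-7.03484787e-01,  5.24173237e-01, -4.79949551e-01,
        -3.27054388e+02],
       [ 1.94382665e-02,  6.89247679e-01,  7.24265000e-01,
         8.85432778e+02],
       [ 0.00000000e+00,  0.00000000e+00,  0.00000000e+00,
         1.00000000e+00]])}
top {'fx': 443.59491328069834, 'fy': 443.59491328069834, 'cx': 318.8103165133779, 'cy': 200.84250037252298, 'cam_to_world': array([[ 1.74323854e-03,  9.96198856e-01, -8.70907569e-02,
         4.97525977e+02],
       [-9.99854175e-01,  3.21586106e-03,  1.67716165e-02,
         1.89369667e+02],
       [ 1.69879370e-02,  8.70488199e-02,  9.96059191e-01,
         1.15765852e+03],
       [ 0.00000000e+00,  0.00000000e+00,  0.00000000e+00,
         1.00000000e+00]])}
```

View pics/scene0.png

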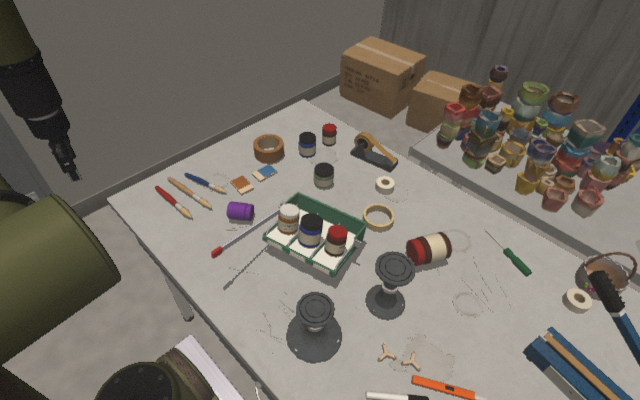

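View pics/top0.png

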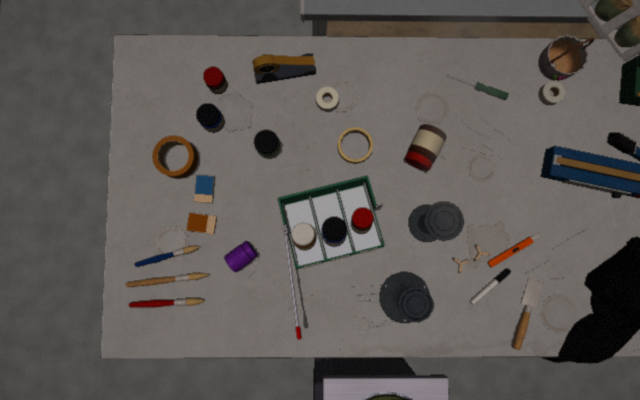

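The top view (640x400) shows the rack at about (330,222). It holds the amber jar with the white cap (303,235), the blue jar with the black cap (334,230) and the brown jar with the red cap (362,218). The keeper bar is open, running from (287,230) to its red end at (298,335).

- **Brown candidates:** the rack jar (362,218), the large lying brown jar (425,148), the small red-capped jar (214,78) and the purple lying jar (240,256). I choose the rack jar.
- **Blue look-alikes:** (209,117), plus the green jar at (266,143).

I'll check this with close crops.

```bash
python3 - <<'E'
import cv2,pickle,numpy as np
F=pickle.load(open("f0.pkl","rb"))
a=F["top"]["pixels"][165:345,265:395,::-1]; b=F["scene"]["pixels"][185:295,205:375,::-1]
a=cv2.resize(a,None,fx=3.2,fy=3.2,interpolation=cv2.INTER_CUBIC)
b=cv2.resize(b,None,fx=4.6,fy=4.6,interpolation=cv2.INTER_CUBIC)
cv2.imwrite("pics/c1.png",a);cv2.imwrite("pics/c2.png",b);print(a.shape,b.shape)
E
```

```text
(576, 416, 3) (506, 782, 3)
```

View pics/c1.png

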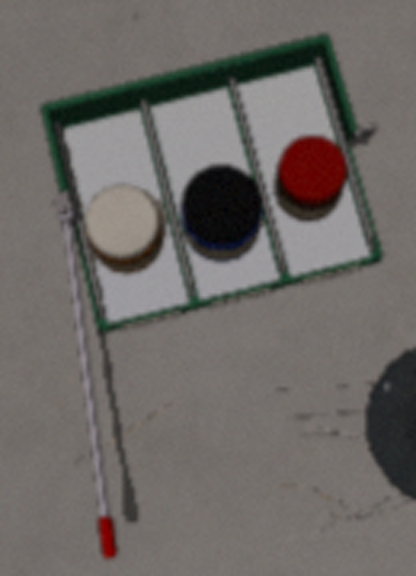

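View pics/c2.png

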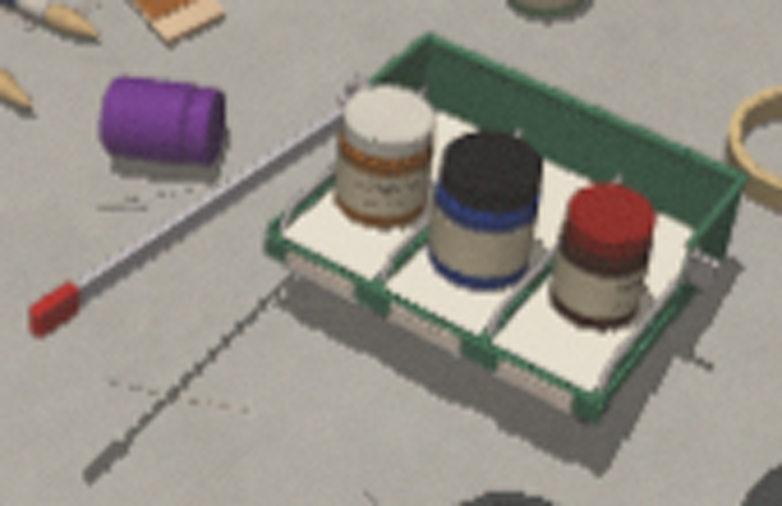

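```bash
cat > h.py <<'E'
import numpy as np,pickle
def ray(f,u,v):
    M=f["cam_to_world"]; d=M[:3,:3]@np.array([(u-f["cx"])/f["fx"],-(v-f["cy"])/f["fy"],-1]); return M[:3,3],d/np.linalg.norm(d)
def tri(F,pt,ps):
    rs=[ray(F["top"],*pt),ray(F["scene"],*ps)]
    A=[np.eye(3)-np.outer(d,d) for _,d in rs]
    p=np.linalg.solve(sum(A),sum(a@o for a,(o,_) in zip(A,rs)))
    return p,[np.linalg.norm(a@(p-o)) for a,(o,_) in zip(A,rs)][0]
E
python3 - <<'E'
from h import *
np.set_printoptions(precision=1,suppress=True)
F=pickle.load(open("f0.pkl","rb"))
P=dict(sillL=((103,328),(275,240)),sillR=((380,258),(590,400)),backL=((42,105),(430,35)),backR=((328,37),(745,180)),
 sleeve=((107,537),(54,309)),hinge=((65,206),(352,90)),white=((123,215),(390,112)),black=((222,203),(490,160)),red=((313,170),(612,212)))
Q={}
for k,(a,b) in P.items():
    Q[k],e=tri(F,(265+a[0]/3.2,165+a[1]/3.2),(205+b[0]/4.6,185+b[1]/4.6)); print(k,Q[k],round(e,1))
d=Q["sillL"]-Q["sillR"]; e=Q["backL"]-Q["backR"]
print(np.linalg.norm(d),np.degrees(np.arctan2(-d[0],d[1])),np.linalg.norm(e),np.degrees(np.arctan2(-e[0],e[1])))
E
```

```text
sillL [430. 223.  57.] 1.0
sillR [481.1  13.1  65.2] 2.7
backL [599.6 270.5  75.3] 0.4
backR [652.   51.8  76.1] 0.7
sleeve [287.  217.8 129.7] 0.2
hinge [520.8 252.1  96.2] 1.3
white [513.5 208.8 116.3] 1.7
black [522.7 136.4 126.7] 1.0
red [548.3  68.2 119.2] 0.5
216.25117044668735 13.687293791774048 224.93400991239974 13.488105931816504
```

```bash
cat >> h.py <<'E'
from scipy.spatial.transform import Rotation as Ro
from scipy.optimize import least_squares
def Rr(psi): return Ro.from_euler("ZY",[psi,np.radians(12)]).as_matrix()
E
python3 - <<'E'
from h import *
np.set_printoptions(precision=1,suppress=True)
W=dict(sillL=[430,223,57],sillR=[481.1,13.1,65.2],backL=[599.6,270.5,75.3],backR=[652,51.8,76.1],hinge=[520.8,252.1,96.2],white=[513.5,208.8,116.3],black=[522.7,136.4,126.7],red=[548.3,68.2,119.2])
L=dict(sillL=[-88,111,0],sillR=[-88,-111,0],backL=[77,112,48],backR=[77,-112,48],hinge=[-4,114.5,44],white=[None,72,68],black=[None,0,75],red=[None,-72,70])
def res(p,full=False):
    R=Rr(p[0]);o={}
    for k in W:
        l=R.T@(np.array(W[k])-p[1:]); o[k]=np.array([0 if t is None else a-t for a,t in zip(l,L[k])])
        if full: print(k,l,o[k])
    return np.concatenate(list(o.values()))
s=least_squares(res,[.24,510,140,50],loss="soft_l1",f_scale=3)
p=s.x;print(np.degrees(p[0]),p[1:]);res(p,1)
R=Rr(p[0]);print(R)
print("sleeve local",R.T@(np.array([287,217.8,129.7])-p[1:]))
np.save("p.npy",p)
E
```

```text
13.661052727565254 [541.2 140.4  45.4]
sillL [-89.  106.6  -7.1] [-1.  -4.4 -7.1]
sillR [ -90.7 -109.5    0.9] [-2.7  1.5  0.9]
backL [ 79.3 112.7  47.4] [ 2.3  0.7 -0.6]
backR [  78.4 -112.2   48. ] [ 1.4 -0.2  0. ]
hinge [ -4.2 113.4  51. ] [-0.2 -1.1  7. ]
white [-25.3  73.   67.1] [ 0.   1.  -0.9]
black [-35.4   0.5  75.5] [0.  0.5 0.5]
red [-25.3 -71.8  70. ] [0.  0.2 0. ]
[[ 1.  -0.2  0.2]
 [ 0.2  1.   0. ]
 [-0.2  0.   1. ]]
sleeve local [-241.3  135.3   34.9]
```

```bash
python3 - <<'E'
from h import *
np.set_printoptions(precision=1,suppress=True)
p=np.load("p.npy");R=Rr(p[0])
w=lambda *l:p[1:]+R@np.array(l)
for n,y,xs,xe in(("brown",-72,-78,13),("blue",0,-90,5),("amber",72,-80,9)):
    print(n,w(xs,y,25),w(xe,y,25))
h=np.array([-4,114.5])
for t in np.arange(1.75,-.01,-.15).tolist()+[0]:
    c=h+150*np.array([-np.sin(t),-np.cos(t)])+ -16*np.array([np.cos(t),-np.sin(t)])
    print(round(t,2),w(*c,21))
E
```

```text
brown [489.2  53.6  86.1] [575.6  74.6  67.2]
blue [460.7 120.8  88.6] [551.  142.7  68.9]
amber [453.2 193.1  86.5] [537.8 213.6  68. ]
1.75 [367.  259.6  96.9]
1.6 [367.8 237.   97.9]
1.45 [371.8 214.8  98.2]
1.3 [379.  193.3  97.7]
1.15 [389.3 173.2  96.6]
1.0 [402.4 154.9  94.8]
0.85 [418.  138.7  92.4]
0.7 [435.8 125.1  89.4]
0.55 [455.4 114.3  85.9]
0.4 [476.3 106.6  82. ]
0.25 [498.  102.2  77.7]
0.1 [520.1 101.1  73.2]
0 [534.9 102.3  70.1]
```

Call:
send_rows([
  [[17, -26, 0], [0, 0, 0.025]],
  [[17, -26, 0], [0, 0, 0.025]],
  [[17, -26, 0], [0, 0, 0.025]],
  [[17, -26, 0], [0, 0, 0.025]],
  [[17, -26, 0], [0, 0, 0.025]],
], gripper=0)

```text
time: 0.52
tcp_pos: [235.5, 449.5, 230.8]
tcp_rot: [0.998, -0.063, -0.0, 0.0]
contact_force: [1.5, -0.2, -0.4]
gripper_width: 0.298
grip_force: 0.0
```

Call:
send_rows([
  [[17, -26, 0], [0, 0, 0.025]],
  [[17, -26, 0], [0, 0, 0.025]],
  [[17, -26, 0], [0, 0, 0.025]],
  [[17, -26, 0], [0, 0, 0.025]],
  [[17, -26, 0], [0, 0, 0.025]],
])

```text
time: 0.93
tcp_pos: [320.4, 319.4, 231.0]
tcp_rot: [1.0, -0.001, -0.0, 0.0]
contact_force: [-0.1, 0.1, -0.8]
gripper_width: 0.003
grip_force: 0.0
```

Call:
send_rows([
  [[17, -26, 0], [0, 0, 0.025]],
  [[17, -26, 0], [0, 0, 0.025]],
  [[17, -26, 0], [0, 0, 0.025]],
  [[17, -26, 0], [0, 0, 0.025]],
  [[17, -26, 0], [0, 0, 0.025]],
])

```text
time: 1.35
tcp_pos: [405.4, 189.5, 231.1]
tcp_rot: [0.998, 0.062, -0.0, -0.0]
contact_force: [0.3, -0.3, -0.3]
gripper_width: -0.004
grip_force: 0.0
```

Call:
send_rows([
  [[17, -26, 0], [0, 0, 0.025]],
  [[17, -26, 0], [0, 0, 0.025]],
  [[17, -26, 0], [0, 0, 0.025]],
  [[17, -26, 0], [0, 0, 0.025]],
  [[0, 0, 0], [0, 0, 0]],
])

```text
time: 1.77
tcp_pos: [474.4, 83.2, 230.5]
tcp_rot: [0.994, 0.109, -0.001, 0.001]
contact_force: [-1.0, 0.2, 1.1]
gripper_width: -0.001
grip_force: 0.0
```

Call:
send_rows([
  [[3, -15, -10], [0, 0, 0.02]],
  [[3, -16, -30], [0, 0, 0]],
  [[0, 0, -35], [0, 0, 0]],
  [[0, 0, -35], [0, 0, 0]],
  [[0, 0, -20], [0, 0, 0]],
])

```text
time: 2.18
tcp_pos: [477.0, 55.3, 96.7]
tcp_rot: [0.993, 0.12, -0.003, 0.0]
contact_force: [0.1, 0.2, -0.5]
gripper_width: 0.003
grip_force: 0.0
```

Call:
send_rows([
  [[0, 0, -14], [0, 0, 0]],
  [[0, 0, 0], [0, 0, 0]],
])

```text
time: 2.35
tcp_pos: [476.8, 55.3, 83.1]
tcp_rot: [0.993, 0.121, -0.003, 0.001]
contact_force: [-0.0, -0.2, -0.8]
gripper_width: 0.004
grip_force: 0.0
```

```bash
python3 - <<'E'
from workcell import robot
import cv2
s=robot.read_state();print(s["tcp_pos"],s["contact_force"])
f=robot.grab_frame("scene")["pixels"][165:295,205:395,::-1]
cv2.imwrite("pics/c3.png",cv2.resize(f,None,fx=4,fy=4,interpolation=cv2.INTER_CUBIC))
E
```

```text
[476.76267159  55.31919168  83.14503369] [-0.02440601 -0.22252856 -0.80189711]
```

View pics/c3.png

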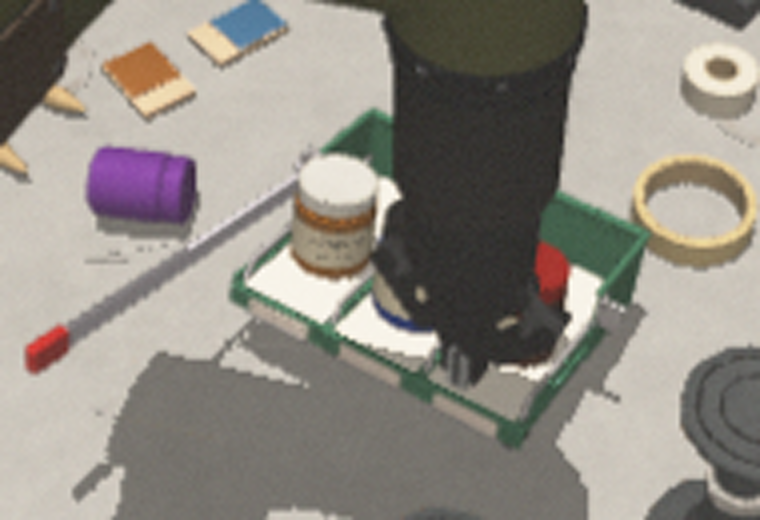

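The fingers (460,370) stand over the sill of the right lane behind the brown jar, and the other jars are clear. Now I push down-slope.

Call:
send_rows([
  [[1, -4.5, 5], [0, 0, 0]],
  [[9.5, 2.3, -2.1], [0, 0, 0]],
  [[9.5, 2.3, -2.1], [0, 0, 0]],
  [[7.6, 1.8, -1.7], [0, 0, 0]],
  [[7.6, 1.8, -1.7], [0, 0, 0]],
])

```text
time: 2.82
tcp_pos: [515.5, 59.8, 86.3]
tcp_rot: [0.993, 0.121, 0.001, -0.0]
contact_force: [0.3, -0.0, 1.5]
gripper_width: -0.003
grip_force: 0.4
```

Call:
send_rows([
  [[7.6, 1.8, -1.7], [0, 0, 0]],
  [[7.6, 1.8, -1.7], [0, 0, 0]],
  [[7.6, 1.8, -1.7], [0, 0, 0]],
  [[7.6, 1.8, -1.7], [0, 0, 0]],
  [[7.6, 1.8, -1.7], [0, 0, 0]],
])

```text
time: 3.23
tcp_pos: [553.0, 68.8, 76.0]
tcp_rot: [0.993, 0.121, -0.0, 0.0]
contact_force: [-0.4, -0.2, 1.0]
gripper_width: -0.001
grip_force: 0.3
```

Call:
send_rows([
  [[5.7, 1.4, -1.2], [0, 0, 0]],
  [[3.8, 0.9, -0.8], [0, 0, 0]],
  [[1.9, 0.5, -0.4], [0, 0, 0]],
  [[0, 0, 0], [0, 0, 0]],
])

```text
time: 3.57
tcp_pos: [563.8, 71.5, 73.4]
tcp_rot: [0.993, 0.121, -0.0, 0.0]
contact_force: [-0.3, -0.3, 0.2]
gripper_width: -0.0
grip_force: 0.0
```

Call:
send_rows([
  [[2.8, 0.7, -0.9], [0, 0, 0]],
  [[2.8, 0.7, -0.9], [0, 0, 0]],
  [[1.9, 0.5, -0.7], [0, 0, 0]],
  [[1, 0.2, -0.2], [0, 0, 0]],
  [[0, 0, 0], [0, 0, 0]],
])

```text
time: 3.98
tcp_pos: [572.3, 73.5, 71.0]
tcp_rot: [0.993, 0.121, 0.0, 0.0]
contact_force: [0.8, -0.3, 1.5]
gripper_width: -0.004
grip_force: 0.0
```

Call:
send_rows([
  [[1, 0.2, -0.2], [0, 0, 0]],
  [[1, 0.2, -0.2], [0, 0, 0]],
  [[0, 0, 0], [0, 0, 0]],
])

```text
time: 4.23
tcp_pos: [574.2, 73.9, 70.6]
tcp_rot: [0.993, 0.121, 0.0, 0.0]
contact_force: [-0.6, -0.4, 0.1]
gripper_width: 0.001
grip_force: 0.0
```

Call:
send_rows([
  [[1, 0.2, -0.2], [0, 0, 0]],
  [[1, 0.2, -0.2], [0, 0, 0]],
])

```text
time: 4.4
tcp_pos: [576.1, 74.3, 70.2]
tcp_rot: [0.993, 0.121, -0.0, 0.0]
contact_force: [0.4, -0.1, -0.7]
gripper_width: -0.0
grip_force: 0.2
```

Call:
send_rows([
  [[1, 0.2, -0.2], [0, 0, 0]],
  [[0, 0, 0], [0, 0, 0]],
])

```text
time: 4.57
tcp_pos: [577.3, 74.5, 70.0]
tcp_rot: [0.993, 0.121, 0.0, 0.0]
contact_force: [0.6, -0.1, 0.4]
gripper_width: -0.003
grip_force: 0.0
```

Call:
send_rows([
  [[1, 0.2, -0.2], [0, 0, 0]],
  [[0, 0, 0], [0, 0, 0]],
])

```text
time: 4.73
tcp_pos: [578.2, 74.8, 69.8]
tcp_rot: [0.993, 0.121, 0.0, 0.0]
contact_force: [0.2, 0.2, -0.1]
gripper_width: 0.001
grip_force: 0.0
```

Call:
send_rows([
  [[1, 0.2, -0.2], [0, 0, 0]],
  [[1, 0.2, -0.2], [0, 0, 0]],
])

```text
time: 4.9
tcp_pos: [579.4, 74.8, 69.4]
tcp_rot: [0.993, 0.121, -0.001, 0.0]
contact_force: [-7.2, -1.2, 5.2]
gripper_width: -0.002
grip_force: 4.2
```

Call:
send_rows([
  [[1, 0.2, -0.2], [0, 0, 0]],
  [[0, 0, 0], [0, 0, 0]],
])

```text
time: 5.07
tcp_pos: [579.6, 74.7, 69.4]
tcp_rot: [0.993, 0.121, -0.002, 0.001]
contact_force: [-9.2, -0.3, 6.2]
gripper_width: 0.0
grip_force: 5.2
```

```bash
python3 - <<'E'
from workcell import robot
import cv2,numpy as np
s=robot.read_state();print(s["tcp_pos"],s["contact_force"])
f=robot.grab_frame("scene")["pixels"][165:295,235:425,::-1]
t=robot.grab_frame("top")["pixels"][165:295,265:395,::-1]
cv2.imwrite("pics/c4.png",np.hstack([cv2.resize(a,None,fx=2.45,fy=2.45,interpolation=cv2.INTER_CUBIC) for a in(f,t)]))
E
```

```text
[579.61206457  74.74402323  69.41336141] [-9.20577813 -0.33488952  6.18268131]
```

View pics/c4.png

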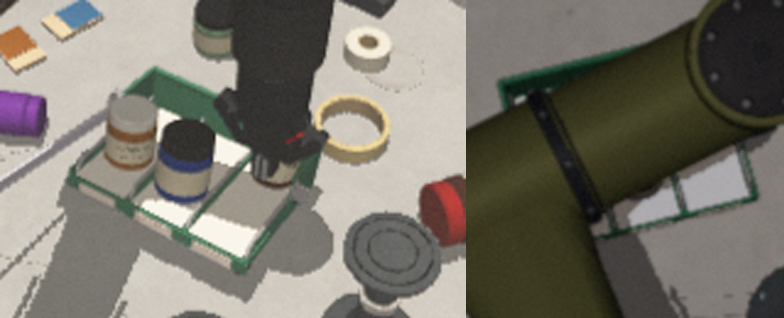

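The brown jar is home against the stop (near (275,170) in the left crop) with about 9 N contact. The blue and amber jars are untouched. I retreat and move to the blue lane.

Call:
send_rows([
  [[-15, -3.6, 3.2], [0, 0, 0]],
  [[-22, -5.3, 4.7], [0, 0, 0]],
  [[-24, -5.7, 5], [0, 0, 0]],
  [[-24, -5.7, 5], [0, 0, 0]],
  [[-20, -4.7, 4.2], [0, 0, 0]],
])

```text
time: 5.58
tcp_pos: [475.2, 50.0, 91.6]
tcp_rot: [0.993, 0.121, 0.0, -0.0]
contact_force: [-0.1, -0.1, 1.2]
gripper_width: -0.004
grip_force: 0.0
```

Call:
send_rows([
  [[-4.2, 17.5, 0], [0, 0, 0]],
  [[-4.2, 17.5, 0], [0, 0, 0]],
  [[-4.2, 17.5, 0], [0, 0, 0]],
  [[-4.2, 17.5, 0], [0, 0, 0]],
  [[0, 0, 0], [0, 0, 0]],
])

```text
time: 6.0
tcp_pos: [459.2, 122.5, 91.7]
tcp_rot: [0.993, 0.122, 0.001, -0.0]
contact_force: [0.3, 0.1, -0.2]
gripper_width: -0.001
grip_force: 0.0
```

Call:
send_rows([
  [[7.6, 0, -3], [0, 0, 0]],
  [[7.6, 1.8, -1.7], [0, 0, 0]],
  [[7.6, 1.8, -1.7], [0, 0, 0]],
  [[7.6, 1.8, -1.7], [0, 0, 0]],
  [[7.6, 1.8, -1.7], [0, 0, 0]],
])

```text
time: 6.42
tcp_pos: [498.4, 127.0, 81.1]
tcp_rot: [0.993, 0.12, -0.0, 0.0]
contact_force: [-0.5, 0.5, 1.1]
gripper_width: -0.003
grip_force: 0.4
```

Call:
send_rows([
  [[7.6, 1.8, -1.7], [0, 0, 0]],
  [[7.6, 1.8, -1.7], [0, 0, 0]],
  [[7.6, 1.8, -1.7], [0, 0, 0]],
  [[7.6, 1.8, -1.7], [0, 0, 0]],
  [[7.6, 1.8, -1.7], [0, 0, 0]],
])

```text
time: 6.83
tcp_pos: [536.1, 136.7, 72.8]
tcp_rot: [0.993, 0.121, -0.0, 0.0]
contact_force: [-0.3, 0.1, 1.0]
gripper_width: -0.001
grip_force: 0.4
```

Call:
send_rows([
  [[5, 1.2, -1.1], [0, 0, 0]],
  [[4, 1, -0.9], [0, 0, 0]],
  [[3, 0.7, -0.6], [0, 0, 0]],
  [[2, 0.5, -0.4], [0, 0, 0]],
  [[0, 0, 0], [0, 0, 0]],
])

```text
time: 7.25
tcp_pos: [549.5, 140.0, 69.9]
tcp_rot: [0.993, 0.121, -0.0, 0.0]
contact_force: [0.4, -0.5, -0.9]
gripper_width: 0.001
grip_force: 0.0
```

Call:
send_rows([
  [[1, 0.2, -0.2], [0, 0, 0]],
  [[1, 0.2, -0.2], [0, 0, 0]],
  [[0, 0, 0], [0, 0, 0]],
])

```text
time: 7.5
tcp_pos: [551.4, 140.3, 69.7]
tcp_rot: [0.993, 0.121, 0.0, -0.0]
contact_force: [-0.7, -0.1, -0.5]
gripper_width: -0.002
grip_force: 0.1
```

Call:
send_rows([
  [[1, 0.2, -0.2], [0, 0, 0]],
  [[1, 0.2, -0.2], [0, 0, 0]],
  [[0, 0, 0], [0, 0, 0]],
])

```text
time: 7.75
tcp_pos: [553.4, 140.7, 69.3]
tcp_rot: [0.993, 0.121, 0.0, 0.0]
contact_force: [-0.7, -0.2, -0.2]
gripper_width: -0.001
grip_force: 0.2
```

Call:
send_rows([
  [[1, 0.2, -0.2], [0, 0, 0]],
  [[0, 0, 0], [0, 0, 0]],
])

```text
time: 7.92
tcp_pos: [553.9, 140.8, 69.1]
tcp_rot: [0.993, 0.121, -0.001, 0.0]
contact_force: [-5.3, -0.5, 2.2]
gripper_width: -0.002
grip_force: 2.2
```

Call:
send_rows([
  [[1, 0.2, -0.2], [0, 0, 0]],
  [[0, 0, 0], [0, 0, 0]],
])

```text
time: 8.08
tcp_pos: [554.3, 140.7, 69.0]
tcp_rot: [0.993, 0.121, -0.001, 0.0]
contact_force: [-8.0, -0.8, 5.2]
gripper_width: 0.001
grip_force: 4.5
```

Call:
send_rows([
  [[-15, -3.6, 3.2], [0, 0, 0]],
  [[-21, -5, 4.7], [0, 0, 0]],
  [[-22, -5.3, 4.8], [0, 0, 0]],
  [[-22, -5.3, 4.8], [0, 0, 0]],
  [[-16, -3.8, 3.4], [0, 0, 0]],
])

```text
time: 8.5
tcp_pos: [458.6, 117.9, 90.3]
tcp_rot: [0.993, 0.121, 0.001, -0.0]
contact_force: [-0.3, 0.5, 0.5]
gripper_width: -0.002
grip_force: 0.0
```

Call:
send_rows([
  [[-4.2, 18, 0], [0, 0, 0]],
  [[-4.2, 18, 0], [0, 0, 0]],
  [[-4.2, 18, 0], [0, 0, 0]],
  [[-4.2, 18, 0], [0, 0, 0]],
  [[0, 0, -1], [0, 0, 0]],
])

```text
time: 8.92
tcp_pos: [442.5, 192.5, 89.2]
tcp_rot: [0.993, 0.122, 0.001, -0.001]
contact_force: [-0.5, -0.1, -0.2]
gripper_width: 0.001
grip_force: 0.0
```

Call:
send_rows([
  [[7.6, 1.8, -1.7], [0, 0, 0]],
  [[7.6, 1.8, -1.7], [0, 0, 0]],
  [[7.6, 1.8, -1.7], [0, 0, 0]],
  [[7.6, 1.8, -1.7], [0, 0, 0]],
  [[7.6, 1.8, -1.7], [0, 0, 0]],
])

```text
time: 9.33
tcp_pos: [481.6, 198.6, 79.8]
tcp_rot: [0.993, 0.12, -0.0, 0.0]
contact_force: [-1.1, -0.2, 1.0]
gripper_width: 0.0
grip_force: 0.4
```

Call:
send_rows([
  [[7.6, 1.9, -1.6], [0, 0, 0]],
  [[7.6, 1.9, -1.6], [0, 0, 0]],
  [[7.6, 1.9, -1.6], [0, 0, 0]],
  [[7.6, 1.9, -1.6], [0, 0, 0]],
  [[7.6, 1.9, -1.6], [0, 0, 0]],
])

```text
time: 9.75
tcp_pos: [519.3, 208.7, 71.9]
tcp_rot: [0.993, 0.121, -0.0, 0.0]
contact_force: [-0.8, 0.8, 0.6]
gripper_width: 0.001
grip_force: 0.2
```

Call:
send_rows([
  [[6, 1.5, -1.3], [0, 0, 0]],
  [[5, 1.2, -1.1], [0, 0, 0]],
  [[3, 0.7, -0.6], [0, 0, 0]],
  [[2, 0.5, -0.4], [0, 0, 0]],
  [[0, 0, 0], [0, 0, 0]],
])

```text
time: 10.17
tcp_pos: [534.8, 212.6, 68.8]
tcp_rot: [0.993, 0.121, 0.0, 0.0]
contact_force: [-0.9, 0.4, 0.1]
gripper_width: -0.002
grip_force: 0.0
```

Call:
send_rows([
  [[1, 0.2, -0.2], [0, 0, 0]],
  [[1, 0.2, -0.2], [0, 0, 0]],
  [[0, 0, 0], [0, 0, 0]],
])

```text
time: 10.42
tcp_pos: [536.6, 213.0, 68.6]
tcp_rot: [0.993, 0.121, 0.0, -0.0]
contact_force: [0.7, 0.6, 0.1]
gripper_width: -0.002
grip_force: 0.0
```

Call:
send_rows([
  [[1, 0.2, -0.2], [0, 0, 0]],
  [[1, 0.2, -0.2], [0, 0, 0]],
  [[0, 0, 0], [0, 0, 0]],
])

```text
time: 10.67
tcp_pos: [538.7, 213.3, 68.1]
tcp_rot: [0.993, 0.121, 0.0, 0.0]
contact_force: [0.0, 0.4, -0.3]
gripper_width: 0.003
grip_force: 0.1
```

Call:
send_rows([
  [[1, 0.2, -0.2], [0, 0, 0]],
  [[1, 0.2, -0.2], [0, 0, 0]],
  [[0, 0, 0], [0, 0, 0]],
])

```text
time: 10.92
tcp_pos: [539.7, 213.4, 67.8]
tcp_rot: [0.993, 0.121, -0.001, 0.0]
contact_force: [-7.4, -0.5, 3.4]
gripper_width: 0.0
grip_force: 3.7
```

Call:
send_rows([
  [[1, 0.2, -0.2], [0, 0, 0]],
  [[0, 0, 0], [0, 0, 0]],
])

```text
time: 11.08
tcp_pos: [540.0, 213.4, 67.7]
tcp_rot: [0.993, 0.121, -0.002, 0.001]
contact_force: [-10.6, -1.8, 7.0]
gripper_width: 0.002
grip_force: 6.0
```

Call:
send_rows([
  [[1, 0.2, -0.2], [0, 0, 0]],
  [[0, 0, 0], [0, 0, 0]],
])

```text
time: 11.25
tcp_pos: [540.2, 213.4, 67.6]
tcp_rot: [0.993, 0.121, -0.003, 0.001]
contact_force: [-16.0, -1.9, 10.0]
gripper_width: -0.0
grip_force: 8.5
```

Call:
send_rows([
  [[-15, -3.6, 3.2], [0, 0, 0]],
  [[-22, -5.3, 4.8], [0, 0, 0]],
  [[-25, -6, 5.5], [0, 0, 0]],
  [[-25, -6, 5.5], [0, 0, 0]],
  [[-10, -2.4, 25], [0, 0, 0]],
])

```text
time: 11.67
tcp_pos: [441.8, 189.1, 107.5]
tcp_rot: [0.993, 0.121, -0.003, 0.001]
contact_force: [0.3, 1.3, -0.2]
gripper_width: -0.002
grip_force: 0.0
```

Call:
send_rows([
  [[0, 0, 30], [0, 0, 0]],
  [[-10, 5, 25], [0, 0, 0]],
  [[-23, 27, 0], [0, 0, 0]],
  [[-23, 28, 0], [0, 0, 0]],
  [[-23, 28, 0], [0, 0, 0]],
])

```text
time: 12.08
tcp_pos: [365.9, 279.8, 167.2]
tcp_rot: [0.993, 0.12, 0.001, -0.001]
contact_force: [-0.2, 1.3, -1.3]
gripper_width: -0.0
grip_force: 0.0
```

Call:
send_rows([
  [[0, 0, 0], [0, 0, 0]],
  [[0, 0, 0], [0, 0, 0]],
])

```text
time: 12.25
tcp_pos: [365.7, 280.2, 166.6]
tcp_rot: [0.992, 0.123, 0.0, -0.0]
contact_force: [0.7, 0.2, -0.9]
gripper_width: 0.003
grip_force: 0.0
```

```bash
python3 - <<'E'
from workcell import robot
import cv2,numpy as np
s=robot.read_state();print(s["tcp_pos"],s["contact_force"])
f=robot.grab_frame("scene")["pixels"][165:295,205:395,::-1]
t=robot.grab_frame("top")["pixels"][165:295,265:395,::-1]
cv2.imwrite("pics/c5.png",np.hstack([cv2.resize(a,None,fx=2.45,fy=2.45,interpolation=cv2.INTER_CUBIC) for a in(f,t)]))
E
```

```text
[365.69079315 280.16054217 166.5538007 ] [ 0.68580132  0.15535026 -0.92866011]
```

View pics/c5.png

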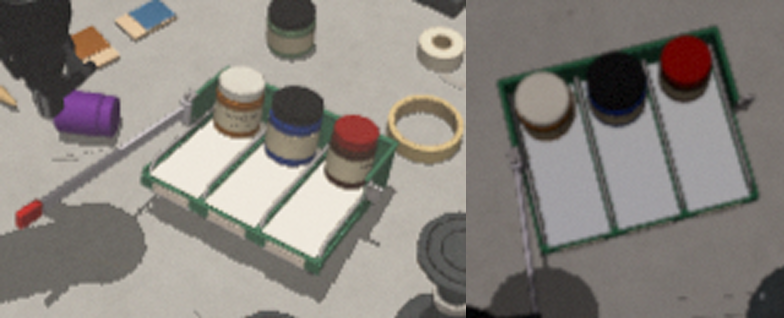

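All three jars stand at the back stop: white (240,85), black (297,105) and red (355,135) in the left crop. The gripper is on the outer side of the bar, so I go down and sweep it shut.

Call:
send_rows([
  [[0, 0, -30], [0, 0, 0]],
  [[0, 0, -30], [0, 0, 0]],
  [[0, 0, -10], [0, 0, 0]],
  [[0.6, -10, 0], [0, 0, 0]],
  [[0.7, -10.6, 0], [0, 0, 0]],
])

```text
time: 12.77
tcp_pos: [368.5, 256.9, 96.8]
tcp_rot: [0.993, 0.121, 0.0, 0.001]
contact_force: [-0.4, -0.0, 1.3]
gripper_width: 0.002
grip_force: 0.0
```

Call:
send_rows([
  [[0.2, -11.3, 0.5], [0, 0, 0]],
  [[0.6, -11.3, 0.5], [0, 0, 0]],
  [[1.6, -11.1, 0.2], [0, 0, 0]],
  [[2.4, -11.1, 0.1], [0, 0, 0]],
  [[3.2, -10.8, -0.2], [0, 0, 0]],
])

```text
time: 13.18
tcp_pos: [376.3, 201.7, 98.2]
tcp_rot: [0.993, 0.121, 0.001, -0.001]
contact_force: [0.3, -0.6, 0.2]
gripper_width: 0.002
grip_force: 0.3
```

Call:
send_rows([
  [[4, -10.7, -0.3], [0, 0, 0]],
  [[4.7, -10.3, -0.5], [0, 0, 0]],
  [[5.6, -9.8, -0.6], [0, 0, 0]],
  [[6.2, -9.4, -0.8], [0, 0, 0]],
  [[6.9, -8.9, -1], [0, 0, 0]],
])

```text
time: 13.6
tcp_pos: [403.6, 152.3, 94.2]
tcp_rot: [0.993, 0.121, -0.0, 0.0]
contact_force: [-0.3, 0.2, -0.2]
gripper_width: 0.001
grip_force: 0.2
```

Call:
send_rows([
  [[7.5, -8.4, -1.1], [0, 0, 0]],
  [[8.1, -7.8, -1.3], [0, 0, 0]],
  [[8.6, -7.2, -1.5], [0, 0, 0]],
  [[9.2, -6.4, -1.5], [0, 0, 0]],
  [[9.6, -5.8, -1.7], [0, 0, 0]],
])

```text
time: 14.02
tcp_pos: [446.7, 116.7, 86.9]
tcp_rot: [0.993, 0.121, -0.0, 0.0]
contact_force: [-0.4, 0.6, -0.5]
gripper_width: -0.002
grip_force: 0.2
```

Call:
send_rows([
  [[10, -5, -1.8], [0, 0, 0]],
  [[10.3, -4.2, -1.9], [0, 0, 0]],
  [[10.6, -3.5, -2], [0, 0, 0]],
  [[0, 0, 0], [0, 0, 0]],
])

```text
time: 14.35
tcp_pos: [477.8, 103.7, 80.5]
tcp_rot: [0.993, 0.12, -0.001, 0.001]
contact_force: [-0.7, 1.1, -0.2]
gripper_width: 0.0
grip_force: 0.0
```

Call:
send_rows([
  [[10.5, -1.5, -2.1], [0, 0, 0]],
  [[10.8, -1, -2.2], [0, 0, 0]],
  [[10.8, 0, -2.2], [0, 0, 0]],
  [[10.8, 0.5, -2.2], [0, 0, 0]],
  [[7, 0.5, -1.5], [0, 0, 0]],
])

```text
time: 14.77
tcp_pos: [527.3, 103.1, 70.8]
tcp_rot: [0.993, 0.121, -0.0, 0.0]
contact_force: [-0.0, -0.2, 0.2]
gripper_width: -0.002
grip_force: 0.2
```

Call:
send_rows([
  [[4, 1, -0.9], [0, 0, 0]],
  [[3, 0.7, -0.7], [0, 0, 0]],
  [[0, 0, 0], [0, 0, 0]],
])

```text
time: 15.02
tcp_pos: [534.0, 105.4, 69.4]
tcp_rot: [0.993, 0.121, -0.0, 0.0]
contact_force: [-0.8, -0.2, 0.2]
gripper_width: 0.005
grip_force: 0.0
```

Call:
send_rows([
  [[1, 0.2, -0.2], [0, 0, 0]],
  [[1, 0.2, -0.2], [0, 0, 0]],
  [[0, 0, 0], [0, 0, 0]],
])

```text
time: 15.27
tcp_pos: [536.0, 105.9, 69.4]
tcp_rot: [0.993, 0.121, 0.0, -0.0]
contact_force: [-0.3, -0.1, 0.1]
gripper_width: -0.003
grip_force: 0.0
```

Call:
send_rows([
  [[1, 0.2, -0.2], [0, 0, 0]],
  [[1, 0.2, -0.2], [0, 0, 0]],
  [[0, 0, 0], [0, 0, 0]],
])

```text
time: 15.52
tcp_pos: [538.1, 106.3, 68.8]
tcp_rot: [0.993, 0.121, 0.0, 0.0]
contact_force: [-0.0, 0.6, -0.3]
gripper_width: -0.001
grip_force: 0.0
```

Call:
send_rows([
  [[1, 0.2, -0.2], [0, 0, 0]],
  [[0, 0, 0], [0, 0, 0]],
])

```text
time: 15.68
tcp_pos: [539.1, 106.4, 68.6]
tcp_rot: [0.993, 0.121, 0.0, 0.0]
contact_force: [-0.2, 0.2, 0.6]
gripper_width: -0.003
grip_force: 0.0
```

Call:
send_rows([
  [[1, 0.2, -0.2], [0, 0, 0]],
  [[0, 0, 0], [0, 0, 0]],
])

```text
time: 15.85
tcp_pos: [539.4, 106.4, 68.3]
tcp_rot: [0.993, 0.121, -0.001, 0.0]
contact_force: [-4.9, -0.1, 2.8]
gripper_width: -0.001
grip_force: 2.3
```

Call:
send_rows([
  [[1, 0.2, -0.2], [0, 0, 0]],
  [[0, 0, 0], [0, 0, 0]],
])

```text
time: 16.02
tcp_pos: [539.7, 106.4, 68.2]
tcp_rot: [0.993, 0.121, -0.002, 0.0]
contact_force: [-9.6, -1.2, 5.7]
gripper_width: 0.001
grip_force: 4.7
```

Call:
send_rows([
  [[-6, -1.4, 1.3], [0, 0, 0]],
  [[-15, -3.6, 5], [0, 0, 0]],
  [[-25, -6, 10], [0, 0, 0]],
  [[-20, 0, 30], [0, 0, 0]],
  [[-20, 0, 35], [0, 0, 0]],
])

```text
time: 16.43
tcp_pos: [453.1, 94.9, 148.1]
tcp_rot: [0.993, 0.12, -0.002, 0.001]
contact_force: [0.9, 1.4, 1.1]
gripper_width: -0.002
grip_force: 0.0
```

Call:
send_rows([
  [[-15, 30, 20], [0, 0, 0]],
  [[-15, 35, 10], [0, 0, 0]],
  [[-5, 38, 0], [0, 0, 0]],
  [[-5, 38, 0], [0, 0, 0]],
  [[-5, 38, 0], [0, 0, 0]],
])

```text
time: 16.85
tcp_pos: [409.5, 276.9, 180.5]
tcp_rot: [0.993, 0.121, 0.001, -0.001]
contact_force: [1.2, 0.2, -0.6]
gripper_width: 0.003
grip_force: 0.0
```

Call:
send_rows([
  [[-5, 30, 0], [0, 0, 0]],
  [[0, 20, 0], [0, 0, 0]],
  [[0, 0, 0], [0, 0, 0]],
  [[0, 0, 0], [0, 0, 0]],
])

```text
time: 17.18
tcp_pos: [404.8, 325.6, 179.1]
tcp_rot: [0.993, 0.122, 0.0, 0.0]
contact_force: [-0.5, -0.4, 0.4]
gripper_width: -0.002
grip_force: 0.0
```

```bash
python3 - <<'E'
from workcell import robot
import cv2,numpy as np
s=robot.read_state();print(s["tcp_pos"],s["contact_force"])
f=robot.grab_frame("scene")["pixels"][165:295,205:395,::-1]
t=robot.grab_frame("top")["pixels"][165:295,265:395,::-1]
cv2.imwrite("pics/c6.png",np.hstack([cv2.resize(a,None,fx=2.45,fy=2.45,interpolation=cv2.INTER_CUBIC) for a in(f,t)]))
E
```

```text
[404.78804486 325.59717747 179.07090316] [-0.51302754 -0.41817289  0.36429248]
```

View pics/c6.png

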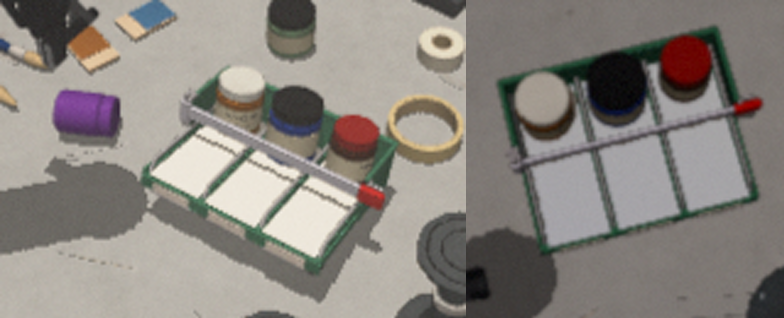

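The bar lies shut across all lanes, from (190,110) to its red end at (372,197) in the left crop, in the catch. The jars are home and upright, the robot is clear, and the bystanders are in place. I hand the job in.

```bash
python3 -c "
from workcell import robot
print(robot.sign_off())"
```

```text
the job is handed in; nothing more can be done
None
```

The job is handed in: all three jars stand upright against the back stop, the keeper bar is shut on its catch, and the other things on the bench were left untouched, at about 17 s on the clock.

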